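Find the flat of a toy gearbox shaft and hold the drive collar on it

ROBOT

A 7-joint arm with a two-finger parallel gripper is mounted at the origin on the work surface. World frame = base frame: x ahead of the robot, y to its left, z up, the work surface at z = 0. Lengths are in m, angles in rad, forces in N, time in s.
With the tool pointing down it reaches from about 0.425 to 0.925 m from the base axis. Payload 6.8 kg.
Tool frame: the origin (TCP) lies where the fingers leave the gripper's body, on its centre line; the fingertips stand 73 mm ahead of it and the grasp point (between the pads) lies 54 mm ahead of it; z points along the fingers, y is the line along which they close (so a half turn about z gives the same grasp; the last joint's range is limited). The gripper opens to 85 mm and grips with 20 to 120 N. Pads are 22 mm wide; open, the fingers measure 114 mm over their backs; the gripper's body (76 mm by 85 mm) begins 54 mm behind the grasp point. The pads swing forward as they close: fully open they stand 13 mm farther back than shut.
Start: joints at [-0.108, 0.477, 0.022, 1.555, -0.011, 1.109, -0.083], TCP at [0.675, 0, 0.304] pointing down, gripper open.
Joint ranges: [-2.96, 2.96], [-0.34, 2.1], [-1.41, 1.46], [0.24, 2.44], [-1.37, 4.51], [0.17, 1.92], [-2.96, 2.96]. Speed limits (rad/s): [2.39, 2.39, 3.14, 3.14, 3.14, 3.14, 3.14].

INTERFACE

Orientations are given as a rotation vector (axis times angle).
In Python, from bench import r, eyes, telemetry gives the robot as it stands (r), with the cameras (eyes) and the readings (telemetry).
- The arm moves only by the shell command python3 drive.py FILE [OPENING] [FORCE], which reads ROWS from the file FILE. ROWS is a JSON list of rows, 1 to 5 of them, each an object with the fields d (a list: dx, dy, dz in m), rotvec (a list: a rotation vector rx, ry, rz in rad); a field left out counts as zero; each row is the pose to reach, as a shift and turn from the pose commanded when the command began, along the tool's axes at that moment; what a row does not reach only later rows make up. A row lasts 1/10 s, in which the tool goes at most 0.05 m and 0.15 rad, less where a joint would pass 70% of its speed; a pose out of reach is approached as far as the arm can. OPENING is the finger opening in m, set as the command begins (- or left out keeps the last). The fingers move at their own pace and stop on an object; FORCE is the grip in N (left out, the last holds). Time passes only in rows, so rows that do not move let the fingers close. It prints the time, the measured TCP pose, the force, the opening and the grip force at its end. Input that does not fit is refused with a message, and nothing moves.
- telemetry.get_obs(): the state, without advancing time (a new reading comes with each control period).
- eyes.grab_frame(name): name is "scene" or "side" or "wrist"; returns (picture, depth): 384x512x3 uint8, blue, green, red; 384x512 float32, m along the optical axis (not along the pixel's ray), 0 where there is no reading.
- eyes.camera_info(name): a dict with "camera_matrix" (3x3 intrinsics, pixels), "R" (3x3) and "t" (3): a world point X has camera coordinates R X + t. Camera axes: x right, y down, z forward; pixel columns grow to the right and rows downward; lengths in m; the calibration is good to about 2 mm. The wrist camera is an equidistant fisheye: a pixel r from the principal point sees the ray r / f radians off the axis. A picture is of the moment at which its call begins: read the wrist's pose just before it. camera_info takes no time and is no camera call; for the wrist camera it gives the pose at the moment of the call.
- r.hand_in(): hands the job in; it is judged then, once.
The state is a dict: "clock": time; "joints": joint angles; "qvel": joint speeds; "tau": joint torques, N m; "tcp_pos": TCP position; "orientation": TCP orientation; "contact_force": force on the tool from outside, world axes, zero at the start; "moment": the same for the moment, N m; "grip_width": finger opening in m; "gripper_force": force on a finger pad.
Only numpy, scipy, OpenCV 4.12 (cv2) and the standard library are available. Lean on these libraries where they do the work, as an engineer would, in place of code of your own. Each camera call takes 0.05 s, during which the arm holds its last target. There are 200 camera calls.

TASK

On the toy-repair table, pinch the bare upright shaft of the gearbox across its flat and turn it until the flat faces the forked key rest on the gearbox. Then fetch the steel collar that has the screw boss, slide it down the shaft onto its shoulder with the boss over the flat and pointing at the fork, and finish still gripping the collar there, seated, so that I can tighten its screw: do not let go. Leave the other parts on the table where they are.

Things in the scene. Friction and masses are not known exactly. Their poses are not given: they have to be found in the camera images.
- gearbox: toy gearbox fixed to the table on a plate 200 x 100 x 6 mm. Grey case 165 x 78 mm, top 42 mm above the table; a 36 mm thick motor (axis 24 mm up) sticks out of its -x end to 118 mm from the origin. Origin at table height on the axis of the upright shaft; z up, x from shaft to forked key rest. The shaft rises from a round shoulder 28 mm wide, top 55 mm above the table, and ends at 95 mm
- seat (a point): centre of the shoulder's top face, on the shaft axis, 55 mm above the table: the collar's underside rests here when seated
- shaft_top (a point): centre of the shaft's top end, 95 mm above the table. The D shaft is 16 mm thick with one flat along all its 40 mm; the last 6 mm taper to 0.7 of the size, as a lead-in
- shaft (a joint): angle of the shaft in the gearbox (rad), counter-clockwise from above, no stops; 0 when the flat faces the fork. Starts somewhere from 0.6 to 2.2, so it must be turned clockwise. It has 0.03 N m of friction and stays where it is left
- shaft_flat: the flat on the shaft: origin on the shaft axis at the shoulder's top (55 mm above the table), x points out of the flat. The flat is 3.6 mm from the axis and 13 mm wide; pads closed squarely on the flat and the round back stand 11.6 mm apart, across the round up to 16 mm
- fork (a point): the notch of the forked steel key rest on the gearbox, 85 mm from the shaft axis; the two prongs are 10 mm apart, their tops 78 mm above the table; the fork is 32 mm wide and 10 mm thick
- collar: steel collar lying flat, 36 mm outside, 20 mm high, about 90 g. Origin at the centre of its underside, z up, x towards its square screw boss (11 mm wide, 14 mm high). D bore 18 mm wide with a flat land 4.8 mm from the axis on the boss side: it goes down the shaft only with the boss over the shaft's flat (1 mm play all round, some 0.2 rad of turning play). Grip it across y, about 35 mm wide
- collar_screw (a point): centre of the end face of the collar's screw boss, 27.5 mm from the collar's axis and 10 mm above its underside
- spacer: plain round steel spacer ring lying flat, 36 mm outside, 18 mm bore, 20 mm high, no boss; origin at the centre of its underside. Not the collar: leave it alone
- toy_wheel: small black rubber toy wheel lying flat, 46 mm wide, 19 mm high, no bore; origin at the centre of its underside; leave alone
- battery: bare steel battery cell standing upright, 33 mm wide, 61 mm high; origin at the centre of its underside; leave alone
- glue: slim blue glue bottle, 34 mm wide, 105 mm high, standing; origin at the centre of its underside; leave alone
- screwdriver: screwdriver lying on the table, about 170 mm long, handle to its -x, origin under its middle; leave alone
- jar: low clear jar, 56 mm wide, 60 mm high; origin at the centre of its underside; leave alone
- half_shell: open half of a green toy housing, 110 x 150 x 35 mm; origin at the centre of its underside; leave alone

How it is judged:
On the way:
1. the bare shaft, pinched on its flat, is turned until the flat faces the fork (value of joint shaft between -0.2 and 0.2 rad and contact force between the fingers and shaft_flat above 2 N and horizontal distance between collar and seat above 0.05 m), for 0.2 s.
At the end, for the whole second after the job is handed in: Collar on the shaft, underside within 3.5 mm of the shoulder, level, axis within 4 mm; boss end within 8 mm of the line from shaft to fork, on the fork side; shaft flat facing the fork within 0.22 rad; fingers still gripping the still collar with over 4 N (value of joint shaft between -0.22 and 0.22 rad and horizontal distance between collar and seat below 0.004 m and z of collar in the frame of gearbox between 0.052 and 0.0585 m and angle between collar's own z axis and vertical below 0.08 rad and x of collar_screw in the frame of gearbox above 0.02 m and y of collar_screw in the frame of gearbox between -0.008 and 0.008 m and contact force between the fingers and collar above 4 N and linear speed of collar below 0.02 m/s); the arm keeps its last pose, push and grip.
It fails at once if another part on the table is pushed more than 30 mm (distance of any of spacer, toy_wheel, battery, glue, screwdriver, jar, half_shell from where it was at the start of the episode above 0.03 m).
It also fails if it takes over 62 s, if anything falls off the work surface, if the arm or the gripper's body presses on something with over 40 N, if the wrist force passes 120 N, or if a joint passes its speed limit or range.

## Working session

There is one attempt and no reset: what is moved stays moved. The work goes in short steps, Python scripts to look and compute and a shell command to move; the robot and the scene stay as the last step left them, time stands still between calls to the robot, and variables do not carry over. Pictures are saved under pics/ and viewed, at most 10 in all, crops included, and the job is handed in when it is done.

```bash
ls; mkdir -p pics
cat > h.py <<'E'
import numpy as np,cv2
from bench import r, eyes, telemetry
from scipy.spatial.transform import Rotation as Ro
def grab(n,f):
    p,d=eyes.grab_frame(n); i=eyes.camera_info(n); np.savez('pics/'+f+'.npz',p=p,d=d,K=i["camera_matrix"],R=i["R"],t=i["t"]); cv2.imwrite('pics/'+f+'.png',p); return p,d
def load(f): return np.load('pics/'+f+'.npz')
def ray(f,u,v,fish=False):
    L=load(f);K=L['K'];R=L['R'];t=L['t']
    x=(u-K[0,2])/K[0,0];y=(v-K[1,2])/K[1,1]
    if fish:
        th=np.hypot(x,y);s=np.sin(th)/max(th,1e-9);c=np.array([x*s,y*s,np.cos(th)])
    else: c=np.array([x,y,1.])
    return -R.T@t, R.T@c
def atz(f,u,v,z,fish=False):
    o,d=ray(f,u,v,fish); return o+d*(z-o[2])/d[2]
def dep(f,u,v,fish=False):
    L=load(f); o,d=ray(f,u,v,fish); zc=L['d'][int(v),int(u)]; c=L['R']@d; return o+d*zc/c[2]
def tri(a,b):
    A=np.zeros((3,3));B=np.zeros(3)
    for o,d in (a,b):
        d=d/np.linalg.norm(d);P=np.eye(3)-np.outer(d,d);A+=P;B+=P@o
    return np.linalg.solve(A,B)
def st():
    o=telemetry.get_obs(); print({k:np.round(np.array(o[k]),4).tolist() for k in ("clock","joints","tcp_pos","orientation","contact_force","grip_width","gripper_force")})
E
python3 - <<'E'
from h import *
for n in ("scene","side","wrist"):
    grab(n,n+"0"); L=load(n+"0"); print(n,L['K'].round(1).tolist(),(-L['R'].T@L['t']).round(3))
s=np.hstack([load("scene0")['p'],load("side0")['p']])
st()
E
```

```text
bench.py
drive.py
pics
scene [[444.6, 0.0, 257.0], [0.0, 444.6, 195.0], [0.0, 0.0, 1.0]] [ 1.405 -0.847  0.849]
side [[388.6, 0.0, 257.4], [0.0, 388.6, 195.2], [0.0, 0.0, 1.0]] [ 0.548 -0.653  0.874]
wrist [[297.3, 0.0, 255.3], [0.0, 297.3, 197.9], [0.0, 0.0, 1.0]] [0.675 0.076 0.372]
{'clock': 0.15, 'joints': [-0.1081, 0.4776, 0.0223, 1.5562, -0.0115, 1.1093, -0.0831], 'tcp_pos': [0.6746, 0.0, 0.3031], 'orientation': [-2.2207, -2.2208, 0.0017], 'contact_force': [-0.1738, 0.5591, -0.4935], 'grip_width': 0.0853, 'gripper_force': 0.0}
```

View pics/scene0.png

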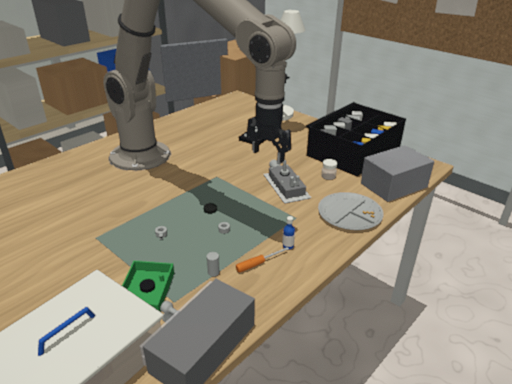

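View pics/wrist0.png

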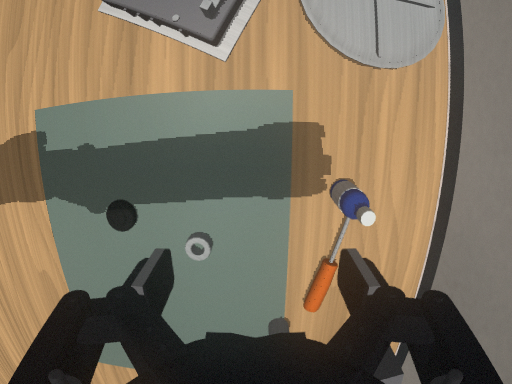

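Scene: gearbox around (287,180), ring at (224,228), another ring at (161,232) that seems to carry a boss, wheel (210,208), glue (289,235), battery (213,265), screwdriver (262,262). In the wrist view, the plain-looking ring is at (199,246) and the gearbox is at the top edge.

Run:
```python
from h import *
p=load("scene0")['p'];q=load("side0")['p']
a=cv2.resize(p[210:250,140:240],(800,320),interpolation=cv2.INTER_CUBIC)
b=cv2.resize(p[145:205,255:330],(350,280),interpolation=cv2.INTER_CUBIC)
c=cv2.resize(q,(450,280),interpolation=cv2.INTER_AREA)
cv2.imwrite('pics/m1.png',np.vstack([a,np.hstack([b,c])]))
for n,u,v in (("scene0",161,232),("scene0",224,228),("scene0",287,180),("scene0",213,265),("scene0",210,208),("scene0",289,235)): print(u,v,dep(n,u,v).round(3))
for u,v in ((199,237),(199,246),(121,215)): print(dep("wrist0",u,v,True).round(3),atz("wrist0",u,v,.02,True).round(3))
```

```text
161 232 [ 0.488 -0.262  0.024]
224 228 [ 0.607 -0.115  0.02 ]
287 180 [0.591 0.205 0.043]
213 265 [ 0.723 -0.267  0.041]
210 208 [ 0.495 -0.071  0.018]
289 235 [ 0.799 -0.041  0.055]
[ 0.6   -0.089  0.017] [ 0.6   -0.088  0.02 ]
[ 0.595 -0.111  0.001] [ 0.599 -0.101  0.02 ]
[ 0.491 -0.059  0.019] [ 0.492 -0.058  0.02 ]
```

View pics/m1.png

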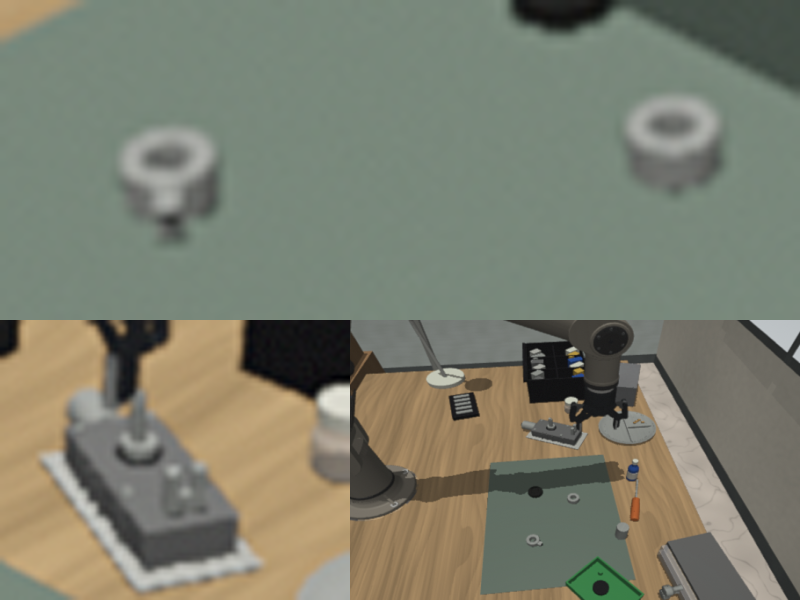

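Crops: the ring with the square boss is the left one (scene ≈ (161,232)); the right one is plain (the spacer). Shaft top is at scene ≈ (284.6,161), fork tops at ≈ (295,177); a jar stands at (330,170).

```bash
python3 - <<'E'
from h import *
print(tri(ray("scene0",284.6,161),ray("side0",227.5,142)).round(3),atz("scene0",284.6,161,.095).round(3),atz("scene0",285,172,.055).round(3),atz("scene0",294.7,176,.078).round(3))
print(dep("scene0",330,163).round(3))
# motor/ fork heights map in scene depth
E
echo '[{}]' > mv.in && python3 drive.py mv.in
```

```text
[0.554 0.224 0.089] [0.556 0.231 0.095] [0.563 0.227 0.055] [0.628 0.198 0.078]
[0.646 0.382 0.061]
clock: 0.25
tcp_pos: [0.6748, 0.0, 0.3034]
orientation: [-2.221, -2.221, 0.001]
contact_force: [-0.1, -0.3, 0.7]
grip_width: 0.0853
gripper_force: 0.0
```

```bash
echo '[{"d": [0.037,-0.033,0]},{"d": [0.074,-0.066,0]},{"d": [0.11,-0.1,0]},{"d": [0.11,-0.1,0]},{"d": [0.11,-0.1,0]}]' > mv.in && python3 drive.py mv.in
python3 - <<'E'
from h import *
p,d=grab("wrist","w1")
cv2.imwrite('pics/w1c.png',cv2.resize(p[60:280,130:430],(800,587),interpolation=cv2.INTER_CUBIC)); st()
E
```

```text
clock: 0.75
tcp_pos: [0.5745, 0.1111, 0.3042]
orientation: [2.218, 2.224, 0.001]
contact_force: [0.8, -1.2, 0.1]
grip_width: 0.0854
gripper_force: 0.0
{'clock': 0.8, 'joints': [-0.2771, 0.3309, -0.0224, 1.7744, 0.0092, 1.0358, -0.303], 'tcp_pos': [0.5753, 0.1096, 0.3042], 'orientation': [2.2208, 2.2209, 0.0004], 'contact_force': [-0.5486, -0.4571, -0.315], 'grip_width': 0.0864, 'gripper_force': 0.0}
```

View pics/w1c.png

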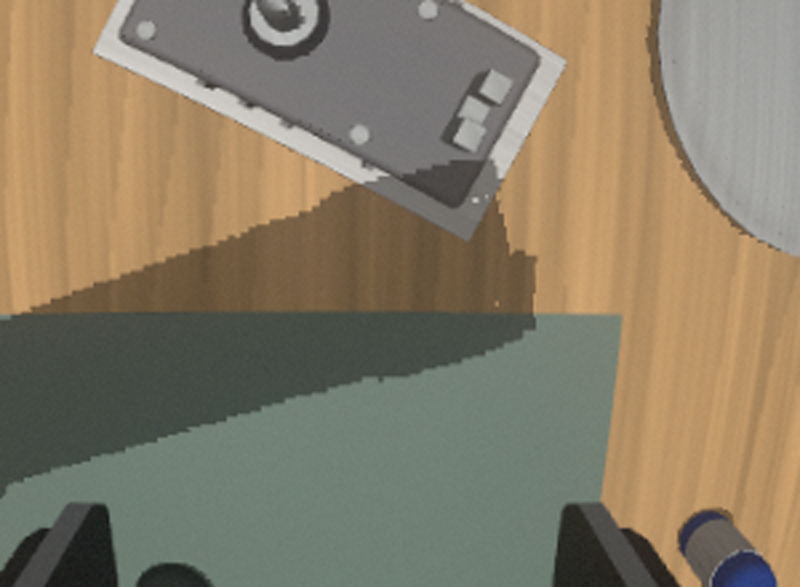

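Wrist crop: shoulder centre at full-image ≈ (237,66), shaft top ≈ (236,63) with the flat's edge visible, fork prongs at ≈ (316,93) and (306,111). Moving closer for a second view.

```bash
echo '[{"d": [0.04,-0.01,0.025]},{"d": [0.075,-0.01,0.05]},{"d": [0.075,-0.01,0.05]},{"d": [0.075,-0.01,0.05]}]' > mv.in && python3 drive.py mv.in
python3 - <<'E'
from h import *
p,d=grab("wrist","w2")
cv2.imwrite('pics/w2c.png',cv2.resize(p[20:170,180:380],(800,600),interpolation=cv2.INTER_CUBIC)); st()
print(atz("w1",237,66.4,.055,True),atz("w1",310.9,101.6,.078,True))
L=load("w2");
for P in ((.56,.228,.055),(.56,.228,.095)):
    c=L['R']@np.array(P)+L['t'];n=np.hypot(c[0],c[1]);print(c[:2]/n*np.arctan2(n,c[2])*L['K'][0,0]+L['K'][:2,2])
E
```

```text
clock: 1.2
tcp_pos: [0.5657, 0.1842, 0.253]
orientation: [2.222, 2.221, -0.003]
contact_force: [0.3, -0.6, 0.0]
grip_width: 0.0851
gripper_force: 0.0
{'clock': 1.25, 'joints': [-0.3794, 0.3992, -0.05, 1.7997, 0.0255, 0.9435, -0.4427], 'tcp_pos': [0.5662, 0.1832, 0.2538], 'orientation': [2.2233, 2.218, -0.001], 'contact_force': [-0.0811, -0.2277, 0.9879], 'grip_width': 0.0855, 'gripper_force': 0.0}
[0.55632524 0.23072884 0.055     ] [0.63040722 0.19323769 0.078     ]
[248.21689149 142.42572789]
[247.05581297 148.40755801]
```

View pics/w2c.png

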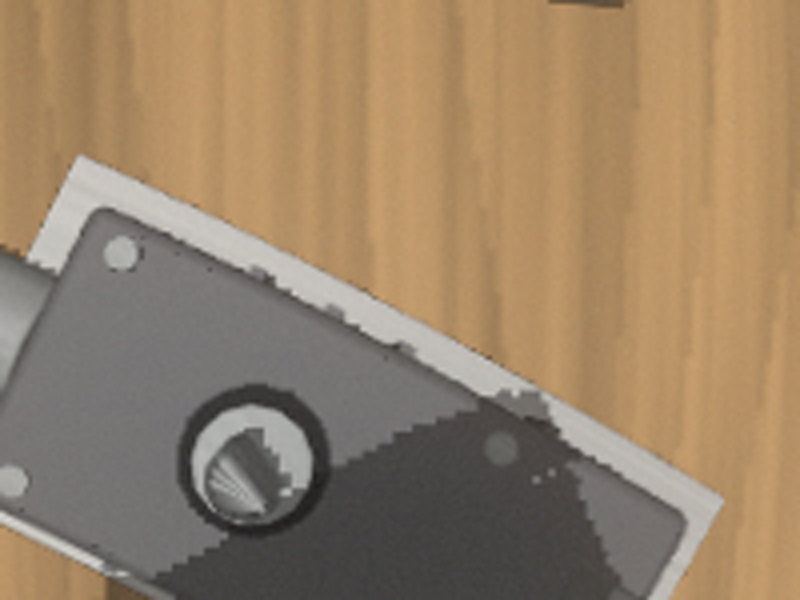

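Run:
```python
from h import *
p=load("w2")['p']
cv2.imwrite('pics/w2d.png',cv2.resize(p[112:160,220:268],(600,600),interpolation=cv2.INTER_CUBIC))
print(atz("w2",243.25,135.5,.055,True),tri(ray("w1",237,66.4,True),ray("w2",243.25,135.5,True)))
for v in range(120,154,2):
    print(v,*["%3d"%(1000*dep("w2",u,v,True)[2]) for u in range(226,264,2)])
```

```text
[0.55556914 0.2343379  0.055     ] [0.55518219 0.23291683 0.03946394]
120  41  41  40  43  45  45  43  43  45  43  44  44  45  44  43  42  43  41  41
122  42  41  43  43  44  52  54  55  55  55  54  55  49  43  44  42  42  40  41
124  42  43  44  43  54  53  56 322  55  54  55  55  54  52  45  44  43  42  40
126  43  43  43  55  56  55  55  54  55  54  55  54  55  56  54  44  44  43  43
128  43  43  55  55  54  54  54  58  54  55  55  55  55 322  55  45  42  44  40
130  43  44  54  54  56  55  81  74  62  54  55  55  54  55  54  55  44  44  41
132  43  54  55  55  55  88  90  89  74  58  55  53  54  54  55  55  45  45  43
134  43  54  53  55  91  92  95  92  89  76  58  55  55  53  55  55  55  43  43
136  45  56  54  90  94  95  94  94  92  88  71  54  56  54  55  54  44  42  43
138  45  55  55  92  94  94  94  94  95  91  82  65  54  56  54  54  43  45  44
140  42  53  55  93  94  94  94  93  94  94  89  77  54  54  53  54  42  43  41
142  43  42  54  91  96  95  94  95  94  94  93  86  55  55  56  54  44  43  41
144  41  43  53  90  95  94  93  93  94  95  95  91  55  55  55  43  43  44  41
146  41  44  43  54  92  94  95  94  96  94  93  90  54  53  55  44  44  41  42
148  41  43  44  43  56  91  93  95  95  94  90  54  54  43  44  43  42  41  41
150  42  40  41  45  43  43  55  88  89  55  55  52  43  44  44  42  41  42  42
152  41  41  43  42  41  43  42  44  43  44  43  43  44  41  42  41  41  41  42
```

View pics/w2d.png

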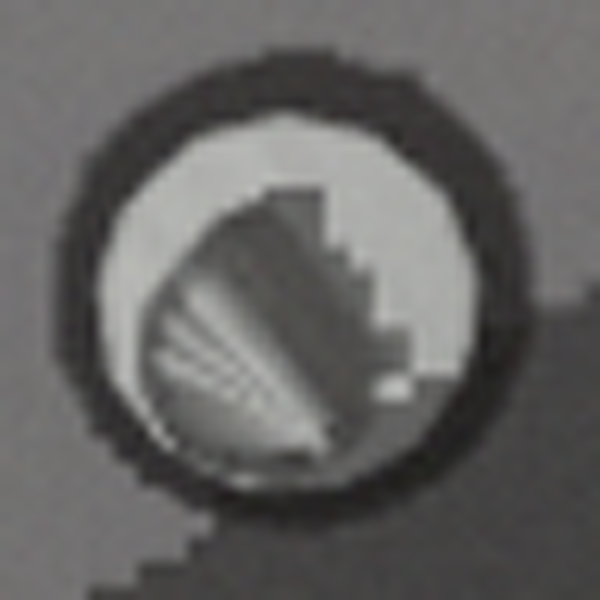

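The crop shows the D shaft leaning towards lower-left by perspective, flat visible on its upper-right side; depth resolves everything, so I fit circle, flat and fork from the clouds.

```bash
cat >> h.py <<'E'
def cloud(f,fish=True):
    L=load(f);K=L['K'];v,u=np.mgrid[0:384,0:512];x=(u-K[0,2])/K[0,0];y=(v-K[1,2])/K[1,1]
    if fish: th=np.hypot(x,y)+1e-9;s=np.tan(th)/th;x=x*s;y=y*s
    d=L['d'];m=d>0;c=np.stack([x*d,y*d,d],-1)[m]; return (c-L['t'])@L['R']
E
python3 - <<'E'
from h import *
from scipy.optimize import least_squares as ls
for f in ("w1","w2"):
    C=cloud(f)
    n=np.linalg.norm(C[:,:2]-[.556,.232],axis=1)
    s=C[(n<.025)&(abs(C[:,2]-.055)<.0025)]
    # outer boundary
    ang=np.arctan2(*(s[:,:2]-s[:,:2].mean(0)).T[::-1]);b=[]
    c0=s[:,:2].mean(0)
    for k in np.arange(-np.pi,np.pi,.2):
        q=s[(ang>=k)&(ang<k+.2)]
        if len(q): b.append(q[np.argmax(np.linalg.norm(q[:,:2]-c0,axis=1)),:2])
    b=np.array(b); w=ls(lambda w:np.hypot(*(b-w[:2]).T)-w[2],[*c0,.014],loss='soft_l1',f_scale=.001).x
    t=C[(n<.025)&(C[:,2]>.0925)]; fl=C[(n<.025)&(C[:,2]>.060)&(C[:,2]<.086)]
    print(f,"shoulder",w.round(4),len(b),"z",np.median(s[:,2]).round(4),"top",t[:,:2].mean(0).round(4),len(fl))
    if len(fl)>5:
        print(fl.round(4).tolist()[:20])
        q=ls(lambda a:np.cos(a[0])*(fl[:,0]-w[0])+np.sin(a[0])*(fl[:,1]-w[1])-a[1],[.4,.0036],loss='soft_l1',f_scale=.0007).x;print("flat",q)
    k=C[(abs(C[:,2]-.078)<.003)&(np.hypot(*(C[:,:2]-[.63,.193]).T)<.03)]
    if len(k): 
        ctr=(k[:,:2].min(0)+k[:,:2].max(0))/2; print("fork",k[:,:2].mean(0),ctr,len(k),"ang",np.arctan2(*(k[:,:2].mean(0)-w[:2])[::-1]))
# case top edges orientation
C=cloud("w2");m=C[(abs(C[:,2]-.042)<.003)&(np.hypot(*(C[:,:2]-[.58,.22]).T)<.15)]
print(cv2.minAreaRect((m[:,:2]*1000).astype(np.float32)))
E
```

```text
w1 shoulder [0.5551 0.233  0.0134] 29 z 0.054 top [0.5544 0.2323] 46
[[0.5619, 0.2296, 0.0859], [0.5618, 0.2291, 0.0831], [0.5609, 0.2279, 0.0845], [0.5616, 0.2287, 0.0789], [0.5502, 0.2275, 0.0815], [0.5599, 0.227, 0.084], [0.5607, 0.2275, 0.0805], [0.5615, 0.2279, 0.0772], [0.5622, 0.2289, 0.0704], [0.5511, 0.2266, 0.0808], [0.5523, 0.226, 0.0846], [0.558, 0.226, 0.084], [0.559, 0.2259, 0.0844], [0.5598, 0.2264, 0.0812], [0.5605, 0.2272, 0.0753], [0.5613, 0.2277, 0.0716], [0.562, 0.2284, 0.0663], [0.5502, 0.2271, 0.0697], [0.5521, 0.2255, 0.081], [0.5532, 0.2253, 0.083]]
flat [ 1.78239064 -0.00694259]
fork [0.63035219 0.19385352] [0.6299045  0.19395153] 201 ang -0.47970851308876483
w2 shoulder [0.5549 0.234  0.0136] 32 z 0.055 top [0.554  0.2333] 46
[[0.5515, 0.241, 0.0655], [0.5526, 0.2413, 0.0695], [0.5534, 0.2412, 0.0684], [0.5541, 0.2409, 0.0648], [0.5511, 0.2407, 0.0735], [0.5524, 0.2413, 0.0813], [0.5533, 0.2415, 0.0833], [0.5537, 0.2408, 0.0742], [0.5543, 0.2405, 0.071], [0.5548, 0.2399, 0.0623], [0.5509, 0.2407, 0.0834], [0.5546, 0.2402, 0.0774], [0.5551, 0.2395, 0.0686], [0.5556, 0.2389, 0.0614], [0.5549, 0.2398, 0.0831], [0.5553, 0.2391, 0.0742], [0.5558, 0.2384, 0.0659], [0.5555, 0.2387, 0.0798], [0.5561, 0.2381, 0.0723], [0.5566, 0.2373, 0.0631]]
flat [0.6916562  0.00348076]
fork [0.62999342 0.1958705 ] [0.62976141 0.19533681] 274 ang -0.46949766498587403
((550.7716064453125, 236.2584686279297), (77.82504272460938, 213.5452423095703), 62.57868576049805)
```

```bash
echo '[{"d": [0.012,-0.003,0.01],"rotvec": [0,0,-0.14]},{"d": [0.024,-0.006,0.02],"rotvec": [0,0,-0.28]},{"d": [0.036,-0.009,0.03],"rotvec": [0,0,-0.42]},{"d": [0.049,-0.0125,0.04],"rotvec": [0,0,-0.56]},{"d": [0.049,-0.0125,0.05],"rotvec": [0,0,-0.69]}]' > mv.in && python3 drive.py mv.in 0.05; echo '[{},{}]' > mv.in && python3 drive.py mv.in
python3 - <<'E'
from h import *
st(); o=telemetry.get_obs(); R=Ro.from_rotvec(o['orientation']).as_matrix(); print(R.round(3), "yang",np.arctan2(R[1,1],R[0,1]), R.T@(np.array([.5533,.2321,.133])-o['tcp_pos']))
E
```

```text
clock: 1.75
tcp_pos: [0.5536, 0.234, 0.2046]
orientation: [1.332, 2.844, 0.003]
contact_force: [0.3, 0.5, -0.2]
grip_width: 0.0502
gripper_force: 0.0
clock: 1.95
tcp_pos: [0.5538, 0.232, 0.2045]
orientation: [1.348, 2.836, -0.0]
contact_force: [-0.2, -0.1, 0.5]
grip_width: 0.0494
gripper_force: 0.0
{'clock': 1.95, 'joints': [-0.3415, 0.4739, -0.2086, 1.8175, 0.1261, 0.8624, 0.0733], 'tcp_pos': [0.5538, 0.232, 0.2045], 'orientation': [1.3483, 2.8362, -0.0], 'contact_force': [-0.1616, -0.0708, 0.5068], 'grip_width': 0.0494, 'gripper_force': 0.0}
[[-0.631  0.776  0.001]
 [ 0.776  0.631 -0.001]
 [-0.001  0.    -1.   ]] yang 0.6832541382094797 [ 0.00049206 -0.00038283  0.07154727]
```

```bash
echo '[{"d": [0.0005,0,0.035]},{"d": [0.0005,0,0.06]},{"d": [0.0005,0,0.071]},{"d": [0.0005,0,0.071]}]' > mv.in && python3 drive.py mv.in; echo '[{},{},{},{},{}]' > mv.in && python3 drive.py mv.in 0 30
python3 - <<'E'
from h import *
st()
E
```

```text
clock: 2.35
tcp_pos: [0.5522, 0.2334, 0.1322]
orientation: [-1.343, -2.839, 0.003]
contact_force: [0.4, -0.2, -0.2]
grip_width: 0.0501
gripper_force: 0.0
clock: 2.85
tcp_pos: [0.5522, 0.234, 0.1344]
orientation: [1.34, 2.841, -0.001]
contact_force: [-3.4, -2.1, 6.8]
grip_width: 0.0108
gripper_force: 29.6
{'clock': 2.85, 'joints': [-0.3576, 0.5672, -0.1947, 1.8586, 0.1575, 0.7306, 0.0491], 'tcp_pos': [0.5522, 0.234, 0.1344], 'orientation': [1.3401, 2.8408, -0.0006], 'contact_force': [-3.4019, -2.0644, 6.8045], 'grip_width': 0.0108, 'gripper_force': 29.5862}
```

```bash
echo '[{"d": [0.0003,0.0001,-0.001],"rotvec": [0,0,0.12]},{"d": [0.0005,0.0002,-0.001],"rotvec": [0,0,0.24]},{"d": [0.0008,0.0003,-0.001],"rotvec": [0,0,0.36]},{"d": [0.001,0.0004,-0.001],"rotvec": [0,0,0.48]},{"d": [0.0013,0.0004,-0.001],"rotvec": [0,0,0.6]}]' > mv.in && python3 drive.py mv.in; echo '[{"d": [0.0003,0,0],"rotvec": [0,0,0.12]},{"d": [0.0006,0.0001,0],"rotvec": [0,0,0.24]},{"d": [0.0008,0.0002,0],"rotvec": [0,0,0.36]},{"d": [0.001,0.0003,0],"rotvec": [0,0,0.48]},{"d": [0.0012,0.0003,0],"rotvec": [0,0,0.567]}]' > mv.in && python3 drive.py mv.in;echo '[{},{},{},{}]' > mv.in && python3 drive.py mv.in
python3 - <<'E'
from h import *
st(); o=telemetry.get_obs(); R=Ro.from_rotvec(o['orientation']).as_matrix(); print("yang",np.arctan2(R[1,1],R[0,1]),o['moment'])
E
```

```text
clock: 3.35
tcp_pos: [0.5519, 0.2351, 0.1345]
orientation: [2.125, 2.313, 0.0]
contact_force: [1.0, -1.2, -3.6]
grip_width: 0.011
gripper_force: 29.8
clock: 3.85
tcp_pos: [0.5524, 0.2363, 0.1345]
orientation: [2.687, 1.626, 0.001]
contact_force: [1.7, -1.7, -2.1]
grip_width: 0.0106
gripper_force: 29.8
clock: 4.25
tcp_pos: [0.5524, 0.2363, 0.1345]
orientation: [2.683, 1.634, 0.001]
contact_force: [0.5, -5.1, 5.1]
grip_width: 0.0106
gripper_force: 31.4
{'clock': 4.25, 'joints': [-0.5863, 0.5625, 0.1034, 1.873, -0.0839, 0.7096, -0.9118], 'tcp_pos': [0.5524, 0.2363, 0.1345], 'orientation': [2.6827, 1.6339, 0.001], 'contact_force': [0.5452, -5.1072, 5.1417], 'grip_width': 0.0106, 'gripper_force': 31.4331}
yang -0.4767010842015995 [-0.93079187 -0.1480272  -0.03651006]
```

The shaft is pinched (10.6 mm, ~30 N) and the tool is at the fork angle. Release, rise, and travel to look at the collar.

```bash
echo '[{},{},{}]' > mv.in && python3 drive.py mv.in 0.06; echo '[{"d": [0,0,-0.04]},{"d": [0,0,-0.08]},{"d": [0,0,-0.115]},{"d": [0,0,-0.115]}]' > mv.in && python3 drive.py mv.in;  python3 - <<'E'
from h import *
o=telemetry.get_obs(); R=Ro.from_rotvec(o['orientation']).as_matrix(); print(R.T@(np.array([.538,-.294,.25])-o['tcp_pos']),o['tcp_pos'])
E
```

```text
clock: 4.55
tcp_pos: [0.5515, 0.2378, 0.1338]
orientation: [-2.682, -1.635, -0.0]
contact_force: [-0.1, 0.1, 0.1]
grip_width: 0.0541
gripper_force: 0.0
clock: 4.95
tcp_pos: [0.5541, 0.2385, 0.2542]
orientation: [-2.683, -1.634, -0.015]
contact_force: [0.9, 0.6, -0.2]
grip_width: 0.0598
gripper_force: 0.0
[-0.48055818  0.22988663  0.00139758] [0.55412122 0.23845492 0.25422358]
```

```bash
echo '[{"d": [-0.044,0.021,0],"rotvec": [0,0,-0.14]},{"d": [-0.088,0.042,0],"rotvec": [0,0,-0.28]},{"d": [-0.132,0.063,0],"rotvec": [0,0,-0.42]},{"d": [-0.176,0.084,0],"rotvec": [0,0,-0.56]},{"d": [-0.22,0.105,0],"rotvec": [0,0,-0.7]}]' > mv.in && python3 drive.py mv.in;  python3 - <<'E'
from h import *
o=telemetry.get_obs(); R=Ro.from_rotvec(o['orientation']).as_matrix(); print(R.T@(np.array([.538,-.294,.25])-o['tcp_pos']),o['tcp_pos'])
E
```

```text
clock: 5.45
tcp_pos: [0.5435, -0.007, 0.2483]
orientation: [-1.957, -2.457, 0.0]
contact_force: [1.1, 0.1, 0.9]
grip_width: 0.06
gripper_force: 0.0
[-0.2784953  -0.06969011 -0.00180542] [ 0.54354931 -0.00697071  0.24826814]
```

```bash
echo '[{"d": [-0.045,-0.011,0],"rotvec": [0,0,-0.14]},{"d": [-0.09,-0.022,0],"rotvec": [0,0,-0.28]},{"d": [-0.135,-0.033,0],"rotvec": [0,0,-0.42]},{"d": [-0.18,-0.044,0],"rotvec": [0,0,-0.56]},{"d": [-0.225,-0.055,0],"rotvec": [0,0,-0.7]}]' > mv.in && python3 drive.py mv.in;  python3 - <<'E'
from h import *
o=telemetry.get_obs(); R=Ro.from_rotvec(o['orientation']).as_matrix(); print(R.T@(np.array([.538,-.294,.25])-o['tcp_pos']),o['tcp_pos'])
E
```

```text
clock: 5.95
tcp_pos: [0.5391, -0.2383, 0.2481]
orientation: [-0.995, -2.979, -0.001]
contact_force: [0.4, 0.4, 0.6]
grip_width: 0.06
gripper_force: 0.0
[-0.03256809 -0.04514127 -0.00191798] [ 0.53910301 -0.23834593  0.24812883]
```

```bash
echo '[{"d": [-0.015,-0.022,0],"rotvec": [0,0,-0.08]},{"d": [-0.03,-0.045,0],"rotvec": [0,0,-0.08]},{"d": [-0.03,-0.045,0],"rotvec": [0,0,-0.08]},{"d": [-0.03,-0.045,0],"rotvec": [0,0,-0.08]}]' > mv.in && python3 drive.py mv.in ;  python3 - <<'E'
from h import *
p,d=grab("wrist","w3"); st()
cv2.imwrite('pics/w3c.png',cv2.resize(p[20:280,120:440],(800,600)*1,interpolation=cv2.INTER_CUBIC))
C=cloud("w3");m=C[(C[:,2]>.010)&(C[:,2]<.03)&(np.hypot(*(C[:,:2]-[.488,-.262]).T)<.05)]
t=m[m[:,2]>.0175];print(len(m),len(t),np.percentile(m[:,2],[50,90,99]),t[:,:2].mean(0))
E
```

```text
clock: 6.35
tcp_pos: [0.5357, -0.2909, 0.248]
orientation: [-0.887, -3.013, -0.001]
contact_force: [0.4, 0.5, -0.4]
grip_width: 0.0599
gripper_force: 0.0
{'clock': 6.4, 'joints': [0.3908, 0.4268, 0.0036, 1.7723, -0.0031, 0.9437, 1.3962], 'tcp_pos': [0.5362, -0.2898, 0.2481], 'orientation': [-0.8838, -3.0136, -0.0018], 'contact_force': [-0.1119, 0.8078, -0.5679], 'grip_width': 0.0599, 'gripper_force': 0.0}
876 742 [0.01903294 0.02015757 0.02096458] [ 0.47256182 -0.25163592]
```

View pics/w3c.png

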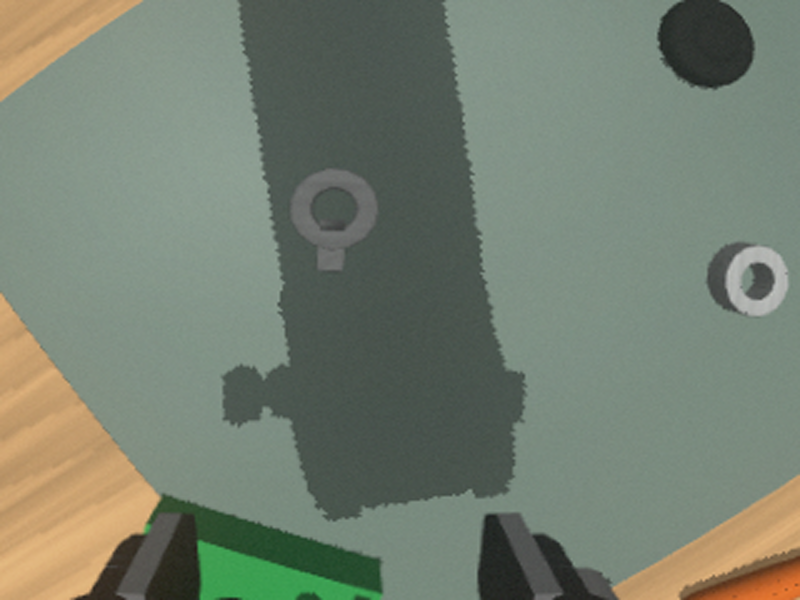

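The picture shows the collar centre at crop (334,209) with its boss pointing to (331,258), free space on both sides; spacer at the right (755,280).

```bash
cat >> h.py <<'E'
def collar(f,g,z0=.0175,z1=.03):
    from scipy.optimize import least_squares as ls
    C=cloud(f);m=C[(C[:,2]>z0)&(C[:,2]<z1)&(np.hypot(*(C[:,:2]-g).T)<.04)][:,:2]
    c=np.array(g)
    for _ in range(5):
        q=m-c;a=np.arctan2(q[:,1],q[:,0]);n=np.hypot(*q.T);b=[]
        for k in np.arange(-np.pi,np.pi,.15):
            i=np.where((a>=k)&(a<k+.15))[0]
            if len(i): b.append(m[i[np.argmax(n[i])]])
        b=np.array(b);w=ls(lambda w:np.hypot(*(b-w[:2]).T)-w[2],[*c,.018],loss='soft_l1',f_scale=.0005).x;c=w[:2]
    q=m-c;n=np.hypot(*q.T);B=q[n>.0205];bm=B.mean(0)
    print("circle",w.round(4),"boss n",len(B),"far",n.max().round(4),"ang",np.arctan2(bm[1],bm[0]).round(3))
    return c,np.arctan2(bm[1],bm[0])
E
python3 - <<'E'
from h import *
c,a=collar("w3",[.4726,-.2516])
print(tri(ray("scene0",161,229.75),ray("w3",120+334/2.5,20+209/2.308,True)))
o=telemetry.get_obs(); R=Ro.from_rotvec(o['orientation']).as_matrix();ya=np.arctan2(R[1,1],R[0,1]);print("yang",ya,"rz",ya-(a+np.pi/2), R.T@(np.array([*c,.066])-o['tcp_pos']))
E
```

```text
circle [ 0.4724 -0.2513  0.0174] boss n 4 far 0.0252 ang -0.633
[ 0.47306201 -0.25110319  0.01839844]
yang 1.0002746122568529 rz 0.06247102481228228 [ 0.07415505 -0.00223241  0.18224435]
```

```bash
python3 - <<'E'
from h import *
c,_=collar("w3",[.4724,-.2513])
C=cloud("w3");q=C[(C[:,2]>.013)&(C[:,2]<.024)][:,:2]-c;n=np.hypot(*q.T);B=q[(n>.0205)&(n<.03)];print(len(B),np.arctan2(*B.mean(0)[::-1]),n[n<.04].max())
print(atz("w3",120+331/2.5,20+258/2.308,.017,True)[:2]-c)
E
echo '[{"d": [0.037,-0.001,0.04],"rotvec": [0,0,0.03]},{"d": [0.074,-0.002,0.08],"rotvec": [0,0,0.06]},{"d": [0.074,-0.002,0.1],"rotvec": [0,0,0.06]},{"d": [0.074,-0.002,0.1],"rotvec": [0,0,0.06]}]' > mv.in && python3 drive.py mv.in
```

```text
circle [ 0.4724 -0.2513  0.0174] boss n 4 far 0.0252 ang -0.633
70 -0.6134005315221923 0.027590946177470568
[ 0.01815514 -0.01229966]
clock: 6.8
tcp_pos: [0.47, -0.2493, 0.1458]
orientation: [-0.968, -2.98, -0.002]
contact_force: [-0.5, -0.3, 0.1]
grip_width: 0.06
gripper_force: 0.0
```

```bash
echo '[{},{}]' > mv.in && python3 drive.py mv.in >/dev/null
python3 - <<'E'
from h import *
o=telemetry.get_obs(); R=Ro.from_rotvec(o['orientation']).as_matrix();ya=np.arctan2(R[1,1],R[0,1]);print(o['tcp_pos'],"yang",ya,"rz",ya-(-.613+np.pi/2), R.T@(np.array([.4724,-.2513,.075])-o['tcp_pos']))
E
```

```text
[ 0.47489766 -0.25293068  0.15058458] yang 0.9401990447243385 rz -0.017597282070558107 [ 0.00324592 -0.00024324  0.07557335]
```

```bash
echo '[{"d": [0.003,0,0.035],"rotvec": [0,0,-0.018]},{"d": [0.003,0,0.06],"rotvec": [0,0,-0.018]},{"d": [0.003,0,0.074],"rotvec": [0,0,-0.018]},{"d": [0.003,0,0.074],"rotvec": [0,0,-0.018]},{"d": [0.003,0,0.074],"rotvec": [0,0,-0.018]}]' > mv.in && python3 drive.py mv.in; echo '[{},{},{},{},{}]' > mv.in && python3 drive.py mv.in 0 40
python3 - <<'E'
from h import *
st()
E
```

```text
clock: 7.5
tcp_pos: [0.4713, -0.2514, 0.0759]
orientation: [0.948, 2.993, -0.0]
contact_force: [0.7, -0.1, -0.2]
grip_width: 0.0603
gripper_force: 0.0
clock: 8.0
tcp_pos: [0.4712, -0.2514, 0.0764]
orientation: [0.948, 2.992, -0.0]
contact_force: [-1.0, 0.2, 6.0]
grip_width: 0.0335
gripper_force: 39.8
{'clock': 8.0, 'joints': [0.3764, 0.5769, -0.004, 2.0457, 0.0045, 0.5165, 1.3261], 'tcp_pos': [0.4712, -0.2514, 0.0764], 'orientation': [0.9484, 2.9925, -0.0003], 'contact_force': [-1.0147, 0.2385, 6.006], 'grip_width': 0.0335, 'gripper_force': 39.7908}
```

```bash
echo '[{"d": [0,0,-0.03]},{"d": [0,0,-0.07]},{"d": [0,0,-0.11]},{"d": [0,0,-0.15]},{"d": [0,0,-0.15]}]' > mv.in && python3 drive.py mv.in
python3 - <<'E'
from h import *
p,d=grab("wrist","w4");st()
o=telemetry.get_obs(); R=Ro.from_rotvec(o['orientation']).as_matrix()
C=(cloud("w4")-o['tcp_pos'])@R   # in tool frame
m=C[(abs(C[:,0])<.05)&(abs(C[:,1])<.02)&(C[:,2]>.045)&(C[:,2]<.09)]
print(len(m)); print(R.T@(np.array([.5545,.2345,.22])-o['tcp_pos']))
np.save('pics/m4.npy',m)
cv2.imwrite('pics/w4c.png',cv2.resize(p[200:384,130:386],(800,575),interpolation=cv2.INTER_CUBIC))
E
```

```text
clock: 8.5
tcp_pos: [0.4731, -0.2523, 0.231]
orientation: [0.946, 2.984, -0.001]
contact_force: [1.1, -0.1, -0.8]
grip_width: 0.0334
gripper_force: 40.8
{'clock': 8.55, 'joints': [0.3708, 0.3348, 0.003, 1.9689, -0.0013, 0.8309, 1.3315], 'tcp_pos': [0.4718, -0.2516, 0.2283], 'orientation': [0.9469, 2.9881, -0.0008], 'contact_force': [0.223, -0.4898, -1.5475], 'grip_width': 0.0335, 'gripper_force': 40.804}
4897
[0.2124324  0.44502561 0.00755849]
```

View pics/w4c.png

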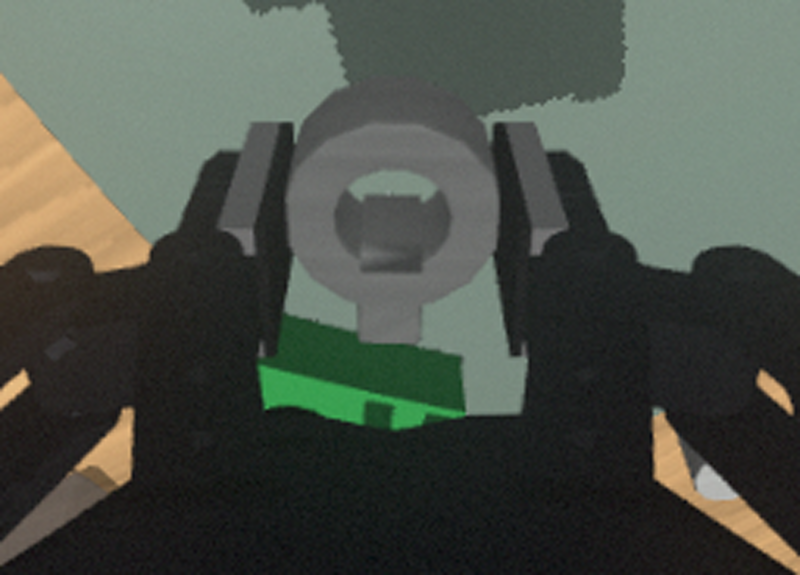

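The collar is held squarely: ring centre at crop ≈ (393,215), boss pointing straight down in the image (tool −x). Measuring its pose in the tool frame.

Run:
```python
from h import *
from scipy.optimize import least_squares as ls
m=np.load('pics/m4.npy')
h,e=np.histogram(m[:,2],np.arange(.045,.09,.002));print(dict(zip((e[:-1]*1000).round().astype(int).tolist(),h.tolist())))
t=m[(abs(m[:,2]-.0565)<.003)&(abs(m[:,1])<.0165)]
print(t[:,:2].min(0),t[:,:2].max(0))
# top face points: rim extents per y bin
for y in np.arange(-.014,.015,.004):
    s=t[abs(t[:,1]-y)<.001]; print(round(y,3),np.percentile(s[:,0],[0,2,98,100]).round(4) if len(s) else '')
q=m[(m[:,0]<-.021)&(m[:,2]<.072)&(m[:,2]>.05)];print("boss",len(q),q.mean(0),q[:,0].min())
o=t;A=np.c_[o,np.ones(len(o))];co=np.linalg.lstsq(A[:,[0,1,3]],o[:,2],rcond=None)[0];print("tilt",co)
```

```text
{45: 74, 47: 82, 49: 72, 51: 79, 53: 58, 55: 883, 57: 1838, 59: 488, 61: 253, 63: 210, 65: 195, 67: 191, 69: 169, 71: 146, 73: 124, 75: 35, 77: 0, 79: 0, 81: 0, 83: 0, 85: 0, 87: 0}
[-0.02690399 -0.01649131] [0.01715325 0.01649815]
-0.014 [-0.0118 -0.0096  0.0096  0.0104]
-0.01 [-0.0151 -0.0137  0.0139  0.0145]
-0.006 [-0.0228 -0.0169  0.0156  0.0162]
-0.002 [-0.0269 -0.0196  0.0167  0.017 ]
0.002 [-0.0255 -0.0206  0.0167  0.0172]
0.006 [-0.0178 -0.0169  0.016   0.0163]
0.01 [-0.0148 -0.0138  0.0138  0.0146]
0.014 [-0.0116 -0.0104  0.0097  0.0104]
boss 205 [-0.02440378 -0.00066782  0.0602827 ] -0.02842564859365006
tilt [0.00090541 0.00043995 0.05737579]
```

```bash
echo '[{"d": [0.02,0.042,0],"rotvec": [0,0,-0.03]},{"d": [0.04,0.084,0],"rotvec": [0,0,-0.06]},{"d": [0.06,0.126,0],"rotvec": [0,0,-0.09]},{"d": [0.08,0.168,0],"rotvec": [0,0,-0.12]},{"d": [0.1,0.21,0],"rotvec": [0,0,-0.138]}]' > mv.in && python3 drive.py mv.in; echo '[{}]' > mv.in && python3 drive.py mv.in >/dev/null
python3 - <<'E'
from h import *
o=telemetry.get_obs(); R=Ro.from_rotvec(o['orientation']).as_matrix();ya=np.arctan2(R[1,1],R[0,1]);print(o['tcp_pos'],"yang",ya,"rz",ya-1.095, R.T@(np.array([.5543,.2348,.2])-o['tcp_pos']))
E
```

```text
clock: 9.05
tcp_pos: [0.5086, -0.0199, 0.2239]
orientation: [-0.738, -3.052, 0.001]
contact_force: [1.1, 0.1, -1.5]
grip_width: 0.0334
gripper_force: 40.8
[ 0.50967396 -0.01402827  0.22409393] yang 1.1063932186396104 rz 0.011393218639610403 [0.07149478 0.24239046 0.02495738]
```

```bash
echo '[{"d": [0.013,0.044,0]},{"d": [0.026,0.088,0]},{"d": [0.039,0.132,0]},{"d": [0.052,0.176,0]},{"d": [0.065,0.22,0],"rotvec": [0,0,0.011]}]' > mv.in && python3 drive.py mv.in; echo '[{},{}]' > mv.in && python3 drive.py mv.in >/dev/null
python3 - <<'E'
from h import *
o=telemetry.get_obs(); R=Ro.from_rotvec(o['orientation']).as_matrix();ya=np.arctan2(R[1,1],R[0,1]);print(o['tcp_pos'],"yang",ya,"rz",ya-1.095, R.T@(np.array([.5543,.2348,.182])-o['tcp_pos']))
E
```

```text
clock: 9.65
tcp_pos: [0.552, 0.2046, 0.2236]
orientation: [-0.757, -3.047, 0.002]
contact_force: [0.5, -0.4, -1.1]
grip_width: 0.0334
gripper_force: 40.7
[0.55157909 0.20442574 0.22350227] yang 1.0869215905874976 rz -0.008078409412502374 [0.01165441 0.02822407 0.04147305]
```

Run:
```python
from h import *
p,d=grab("wrist","w5")
C=cloud("w5");n=np.hypot(*(C[:,:2]-[.5545,.2345]).T)
t=C[(n<.02)&(C[:,2]>.0925)&(C[:,2]<.098)];s=C[(n<.02)&(abs(C[:,2]-.055)<.002)];b=C[(n<.014)&(C[:,2]>.06)&(C[:,2]<.088)]
print(len(t),len(s),len(b))
if len(t): print("top",t.mean(0),t.min(0),t.max(0))
if len(b)>10:
    from scipy.optimize import least_squares as ls
    w=ls(lambda w:np.hypot(b[:,0]-w[0],b[:,1]-w[1])-.008,[.5545,.2345],loss='soft_l1',f_scale=.0007);print("round",w.x,w.cost)
    x=np.array([-.889,.458]);
cv2.imwrite('pics/w5c.png',cv2.resize(p[60:300,130:386],(640,600),interpolation=cv2.INTER_CUBIC))
```

```text
174 383 178
top [0.55244253 0.23392094 0.09410005] [0.54745406 0.22662023 0.09252264] [0.55893539 0.2390032  0.09630042]
round [0.55449199 0.23283249] 5.25406165712988e-06
```

View pics/w5c.png

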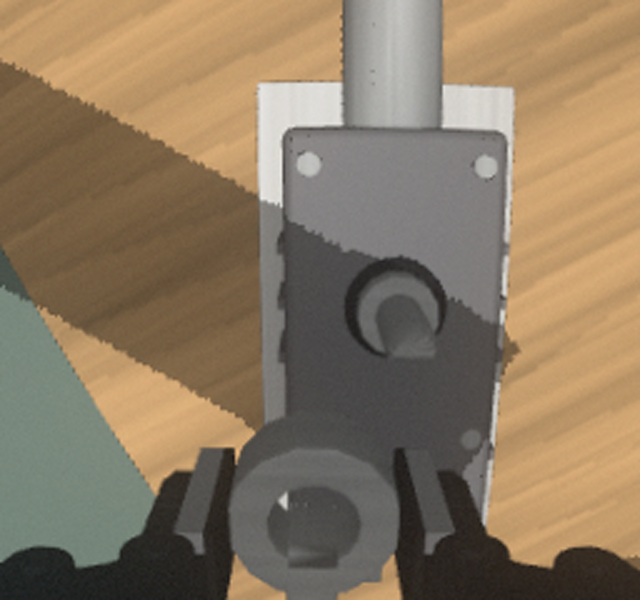

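The view shows the shaft's flat edge at crop (385–437,355), square to the image and facing the fork; the collar's boss also points that way. Moving above the shaft.

```bash
python3 - <<'E'
from h import *
o=telemetry.get_obs(); R=Ro.from_rotvec(o['orientation']).as_matrix();ya=np.arctan2(R[1,1],R[0,1]);print(o['tcp_pos'],"rz",ya-1.095, R.T@(np.array([.5544,.2338,.182])-o['tcp_pos']))
E
echo '[{"d": [0.005,0.014,0.02]},{"d": [0.011,0.0275,0.04],"rotvec": [0,0,-0.006]},{"d": [0.011,0.0275,0.04],"rotvec": [0,0,-0.006]},{"d": [0.011,0.0275,0.04],"rotvec": [0,0,-0.006]},{"d": [0.011,0.0275,0.04],"rotvec": [0,0,-0.006]}]' > mv.in && python3 drive.py mv.in
python3 - <<'E'
from h import *
o=telemetry.get_obs(); R=Ro.from_rotvec(o['orientation']).as_matrix();ya=np.arctan2(R[1,1],R[0,1]);print(o['tcp_pos'],"rz",ya-1.095, R.T@(np.array([.5544,.2338,.182])-o['tcp_pos']))
E
```

```text
[0.55181665 0.2026819  0.22360369] rz -0.010646309829224876 [0.01221569 0.0288158  0.04154881]
clock: 10.4
tcp_pos: [0.5562, 0.2314, 0.1857]
orientation: [0.751, 3.049, -0.0]
contact_force: [0.5, -0.6, -1.0]
grip_width: 0.0336
gripper_force: 40.7
[0.55620293 0.23135603 0.18573738] rz -0.0070190649870069954 [0.00273566 0.00132772 0.00373428]
```

```bash
for i in 1 2 3; do echo '[{},{}]' > mv.in && python3 drive.py mv.in | sed -n 2p; done
```

```text
tcp_pos: [0.556, 0.2324, 0.1857]
tcp_pos: [0.5556, 0.233, 0.1852]
tcp_pos: [0.5555, 0.2332, 0.1849]
```

```bash
echo '[{"d": [0.001,0,0.006]},{"d": [0.001,0,0.012]},{"d": [0.001,0,0.016]},{"d": [0.001,0,0.016]}]' > mv.in && python3 drive.py mv.in; echo '[{"d": [0,0,0.004]},{"d": [0,0,0.008]},{"d": [0,0,0.008]},{"d": [0,0,0.008]}]' > mv.in && python3 drive.py mv.in
python3 - <<'E'
from h import *
o=telemetry.get_obs(); R=Ro.from_rotvec(o['orientation']).as_matrix();print(o['tcp_pos'],"F tool",R.T@o['contact_force'],"M",R.T@o['moment'],o['grip_width'])
E
```

```text
clock: 11.4
tcp_pos: [0.5541, 0.2335, 0.1679]
orientation: [-0.747, -3.05, 0.002]
contact_force: [-0.4, 0.6, -0.7]
grip_width: 0.0333
gripper_force: 40.7
clock: 11.8
tcp_pos: [0.5539, 0.2342, 0.1603]
orientation: [-0.746, -3.05, -0.0]
contact_force: [-2.7, 4.5, -4.2]
grip_width: 0.0334
gripper_force: 40.5
[0.55394015 0.23422243 0.16032882] F tool [4.47291102 2.77274892 4.18143001] M [-0.47298127  0.7665681   0.03654471] 0.03340253339144807
```

```bash
echo '[{"d": [0.0005,0.0003,0.004]},{"d": [0.0008,0.0005,0.008]},{"d": [0.0008,0.0005,0.012]},{"d": [0.0008,0.0005,0.012]}]' > mv.in && python3 drive.py mv.in
python3 - <<'E'
from h import *
o=telemetry.get_obs(); R=Ro.from_rotvec(o['orientation']).as_matrix();print(o['tcp_pos'],"F tool",R.T@o['contact_force'],"M",R.T@o['moment'],o['grip_width'])
E
```

```text
clock: 12.2
tcp_pos: [0.5539, 0.2344, 0.1482]
orientation: [-0.747, -3.051, 0.001]
contact_force: [-1.9, 2.8, -2.5]
grip_width: 0.0331
gripper_force: 40.6
[0.55387033 0.23443124 0.14820146] F tool [2.99802918 1.64816314 2.45954426] M [-0.29714069  0.80524868 -0.02697224] 0.03313607384908801
```

```bash
echo '[{"d": [0.0004,0.0002,0.004]},{"d": [0.0005,0.0003,0.008]},{"d": [0.0005,0.0003,0.012]},{"d": [0.0005,0.0003,0.0145]},{"d": [0.0005,0.0003,0.0145]}]' > mv.in && python3 drive.py mv.in; echo '[{"d": [0,0,0.001]},{"d": [0,0,0.002]},{"d": [0,0,0.002]}]' > mv.in && python3 drive.py mv.in
python3 - <<'E'
from h import *
o=telemetry.get_obs(); R=Ro.from_rotvec(o['orientation']).as_matrix();ya=np.arctan2(R[1,1],R[0,1]);print(o['tcp_pos'],ya-1.095,"F tool",R.T@o['contact_force'],"M",R.T@o['moment'],o['grip_width'])
E
```

```text
clock: 12.7
tcp_pos: [0.5538, 0.2346, 0.1337]
orientation: [-0.748, -3.051, 0.001]
contact_force: [-1.8, 1.4, -3.1]
grip_width: 0.0336
gripper_force: 40.6
clock: 13.0
tcp_pos: [0.5539, 0.2348, 0.1324]
orientation: [0.748, 3.051, -0.0]
contact_force: [-2.0, 1.1, -0.5]
grip_width: 0.0337
gripper_force: 40.9
[0.55392626 0.23480681 0.13239384] -0.0047669203550515515 F tool [2.28834284 0.03943775 0.47606719] M [-0.0364674   0.59726244 -0.03374525] 0.033718435903574956
```

```bash
echo '[{"d": [0,0,0.001]},{"d": [0,0,0.002]},{"d": [0,0,0.002]},{"d": [0,0,0.002]}]' > mv.in && python3 drive.py mv.in
python3 - <<'E'
from h import *
grab("wrist","w6");o=telemetry.get_obs(); R=Ro.from_rotvec(o['orientation']).as_matrix()
C=cloud("w6");T=(C-o['tcp_pos'])@R
t=T[(abs(T[:,1])<.0165)&(T[:,0]>.009)&(T[:,0]<.018)&(abs(T[:,2]-.057)<.006)];print("collar top tool z",np.median(t[:,2]),"world", o['tcp_pos'][2]-np.median(t[:,2]),o['tcp_pos'])
E
```

```text
clock: 13.4
tcp_pos: [0.554, 0.2349, 0.1313]
orientation: [0.748, 3.051, 0.0]
contact_force: [-5.6, 1.3, 8.6]
grip_width: 0.0337
gripper_force: 41.8
collar top tool z 0.05758770054608923 world 0.073734504684769 [0.55399456 0.23493041 0.13132221]
```

```bash
echo '[{},{},{}]' > mv.in && python3 drive.py mv.in
python3 - <<'E'
from h import *
p,_=grab("scene","s9");w=load("w6")['p']
a=cv2.resize(p[135:215,245:335],(450,400),interpolation=cv2.INTER_CUBIC);b=cv2.resize(w[180:340,180:320],(350,400),interpolation=cv2.INTER_CUBIC)
cv2.imwrite('pics/fin.png',np.hstack([a,b]))
E
```

```text
clock: 13.75
tcp_pos: [0.554, 0.2349, 0.1313]
orientation: [0.748, 3.051, 0.0]
contact_force: [-5.8, -0.2, 8.2]
grip_width: 0.0335
gripper_force: 41.8
```

View pics/fin.png

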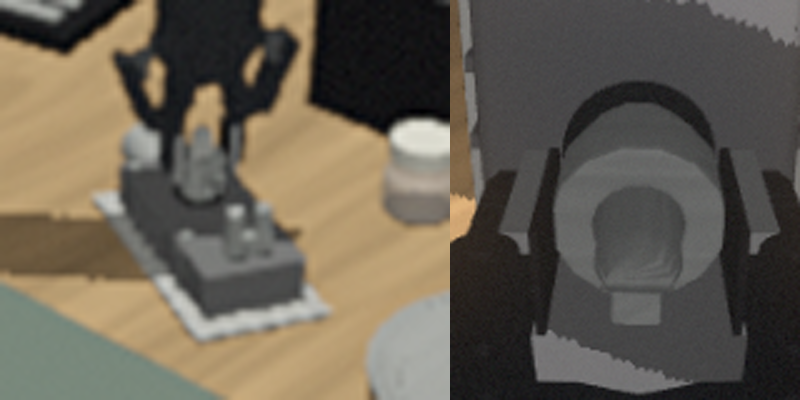

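The collar sits on the shoulder around the shaft (left crop ≈ (203,180)), its boss pointing at the fork (right crop ≈ (636,308)), still gripped.

```bash
python3 -c "
from bench import r, eyes, telemetry
print(r.hand_in())"
```

```text
the job is handed in; nothing more can be done
None
```

I turned the shaft flat to the fork and seated the collar on its shoulder with the boss pointing at the fork. It is still gripped at about 40 N, and I handed the job in at about 14 s; no verdict was shown.

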